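# Take the lemon squeezer apart into a repair kit and a rinse kit

## Task

Strip the lemon squeezer by taking off its wing nut, then the spacer, then the lever, setting each piece down in its tray before taking the next. Make up the repair kit in the two-compartment wooden tray: the lever in the wider compartment, the wing nut in the narrower; and the rinse kit in the three-compartment white tray: the jar lid in the largest compartment (at any time), the strainer cup in the middle-sized one (at any time), the spacer in the smallest. Everything should lie flat on the tray floor, right way up, and leave the jar and the spoon rest where they are.

Things in the scene. Friction and masses are not known exactly. Their poses are not given: they have to be found in the camera images.
- squeezer: White lemon squeezer body lying on its side, fixed, 206 (x) x 58 x 20 high, arm to -x, pressing bowl at x +77. Origin: underside centre. A vertical steel stud, diameter 8, stands at x +30, y 0, tip 66 above the counter. On it, undersides at these heights above the counter: lever 20, spacer 36, wing nut 52. They have 13 mm holes and lift straight off, nothing is screwed.
- wing_nut: Steel wing nut: round hub 22 in diameter, 12 high, with a through hole of 13, and two wings along its x, 40 from tip to tip, 7 thick, their tops 20 above its underside and their bottoms 4 above it. Topmost on the stud at the start. Origin: centre of the underside, z up.
- spacer: Plain black plastic ring, outer diameter 32, hole 13, 16 high. Between wing nut and lever on the stud at the start. Origin: centre of the underside, z up.
- lever: Flat dark steel bar, 110 long (its x) x 28 wide (its y) x 16 thick, with a 13 hole at x +43. At the start it lies flat on the squeezer with the hole on the stud, under the spacer, lying along the squeezer's arm (its x along the squeezer's x). Origin: centre of the underside, which is also close to its centre of mass; z up.
- strainer_cup: Small white plastic cup, open at the top, 46 in outer diameter (38 at the foot), 38 high, wall 3; stands upright loose on the counter. Origin: centre of the underside, z up.
- jar_lid: Round brass-coloured screw-top lid, 57 in diameter, 16 high, modelled solid, lying flat loose on the counter, top up. Origin: centre of the underside, z up.
- repair_tray: Wooden tray, fixed, 160 x 160, floor 4 above the counter; walls and divider (along its x) 5 thick, tops 10 above the counter. Origin: underside centre. Wider compartment (lever) 150 x 85: x -75 to 75, y -10 to 75, centre (0, 32.5). Narrower compartment (wing nut) 150 x 60: x -75 to 75, y -75 to -15, centre (0, -45).
- rinse_tray: White plastic tray with a grey floor, fixed, 160 x 160, floor 4 above the counter; walls and dividers 5 thick, tops 10 above it. Origin: underside centre. Largest compartment (jar lid) 150 x 80: x -75 to 75, y -5 to 75, centre (0, 35). Middle-sized (strainer cup) 90 x 65: x -15 to 75, y -75 to -10, centre (30, -42.5). Smallest (spacer) 55 x 65: x -75 to -20, y -75 to -10, centre (-47.5, -42.5).
- jar: Open glass jar, 80 in diameter, 110 high, loose; to be left alone. Origin: centre of the underside.
- spoon_rest: Small white ceramic spoon rest, a shallow round dish 90 in diameter, 14 high, with a flat tab at its +y reaching 88 from the centre, loose; to be left alone. Origin: centre of the dish's underside.
There are look-alikes about, which are no part of the job. Several things have the shape of the strainer_cup; the one meant has the colours described above.

How it is judged:
By the outcome, as a careful person would: the job done as asked, in the order asked, and still so for the second after the job is handed in, with the robot touching nothing.
It also fails if it takes over 136 s, if anything falls off the work surface, if the arm or the gripper's body presses on something with over 40 N, if the wrist force passes 120 N, or if a joint passes its speed limit or range.

## Robot

A 7-joint arm with a two-finger parallel gripper is mounted at the origin on the work surface. World frame = base frame: x ahead of the robot, y to its left, z up, the work surface at z = 0. Lengths are in mm, angles in rad, forces in N, time in s.
With the tool pointing down it reaches from about 400 to 850 mm from the base axis. Payload 10.4 kg.
Tool frame: the origin (TCP) lies between the finger pads; the fingertips stand 25 mm ahead of it and the grasp point (between the pads) lies 6 mm ahead of it; z points along the fingers, y is the line along which they close (so a half turn about z gives the same grasp; the last joint's range is limited). The gripper opens to 87 mm and grips with 3 to 60 N. Pads are 19 mm wide; open, the fingers measure 117 mm over their backs; the gripper's body (75 mm by 190 mm) begins 51 mm behind the grasp point.
Start: joints at [1.15, 0.332, -0.065, 1.46, 0.022, 1.35, -0.088], TCP at [242.141, -576.209, 247.576] pointing down, gripper open.
Joint ranges: [-2.6, 2.6], [-0.5, 2.12], [-1.47, 1.34], [0.16, 2.42], [-1.27, 4.41], [0.06, 2.06], [-2.6, 2.6]. Speed limits (rad/s): [2.22, 2.22, 2.79, 2.79, 3.14, 3.14, 3.14].

## Interface

Orientations are given as a unit quaternion [x, y, z, w].
In Python, from rig import * gives the robot as it stands.
- The arm moves only by the shell command python3 -m pendant 'ROWS' [FORCE]. ROWS is one flat JSON list of numbers that holds 1 to 10 rows one after another, with no inner brackets; each row has 7 numbers: a rotation vector rx, ry, rz in normalised numbers (1 is pi/2 rad), then dx, dy, dz in parts of the range, where 1.0 means 400 mm, then the opening from 0.0 (shut) to 1.0 (fully open); each row is the pose to reach, as a shift and turn from the pose commanded when the command began, along the tool's axes at that moment; what a row does not reach only later rows make up. A row lasts 1/12 s, in which the tool goes at most 41.7 mm and 0.125 rad, less where a joint would pass 70% of its speed; a pose out of reach is approached as far as the arm can. The fingers move at their own pace and stop on an object; FORCE is the grip in N (left out, the last holds). Time passes only in rows, so rows that do not move let the fingers close. It prints the time, the measured TCP pose, the force, the opening and the grip force at its end. Input that does not fit is refused with a message, and nothing moves.
- read_state(): the state, without advancing time (a new reading comes with each control period).
- camera(name): name is "scene" or "top" or "wrist"; returns a dict with "pixels" (400x640x3 uint8, red, green, blue), "fx", "fy", "cx", "cy" (pixels), "eye" and "attitude" of the camera in the world. Camera axes: x right, y down, z forward; pixel columns grow to the right and rows downward; lengths in mm; the calibration is good to about 2 mm. A picture is of the moment at which its call begins. There is no depth.
- hand_in(): hands the job in; it is judged then, once.
The state is a dict: "clock": time; "joints": joint angles; "joint_velocities": joint speeds; "tau": joint torques, N m; "tool_pos": TCP position; "orientation": TCP orientation; "contact_force": force on the tool from outside, world axes, zero at the start; "moment": the same for the moment, N m; "grip_width": opening from 0.0 (shut) to 1.0 (fully open); "grip_force": force on a finger pad.
Only numpy, scipy, OpenCV 4.12 (cv2) and the standard library are available. Lean on these libraries where they do the work, as an engineer would, in place of code of your own. Each camera call takes 0.05 s, during which the arm holds its last target. There are 200 camera calls.

## Working session

There is one attempt and no reset: what is moved stays moved. The work goes in short steps, Python scripts to look and compute and a shell command to move; the robot and the scene stay as the last step left them, time stands still between calls to the robot, and variables do not carry over. Pictures are saved under pics/ and viewed, at most 14 in all, crops included, and the job is handed in when it is done.

```bash
ls; mkdir -p pics; python3 - <<'E'
from rig import *
import cv2,json
s=read_state();print({k:s[k] for k in ("clock","tool_pos","orientation","grip_width")})
for n in("top","scene"):
    c=camera(n);cv2.imwrite(f"pics/{n}0.png",c["pixels"][...,::-1]);print(n,{k:c[k] for k in c if k!="pixels"})
E
```

```text
pics
{'clock': 0.0, 'tool_pos': array([ 241.96473921, -575.87908056,  246.75927742]), 'orientation': array([ 9.80285247e-01,  1.97586293e-01, -1.76378136e-04, -6.78812173e-04]), 'grip_width': 0.9990001431305625}
top {'fx': 413.12097743610536, 'fy': 413.12097743610536, 'cx': 317.25183770671, 'cy': 194.95271978916335, 'eye': array([ 476.33394809, -122.39472136, 1079.95693463]), 'attitude': array([ 0.71257721, -0.69762099,  0.04905813, -0.05614252])}
scene {'fx': 498.88740456743733, 'fy': 498.88740456743733, 'cx': 316.0868681085574, 'cy': 195.14264930117295, 'eye': array([1378.89691368,  496.93572066, 1298.84748144]), 'attitude': array([ 0.40033879,  0.85520223, -0.30006227, -0.13535377])}
```

View pics/top0.png

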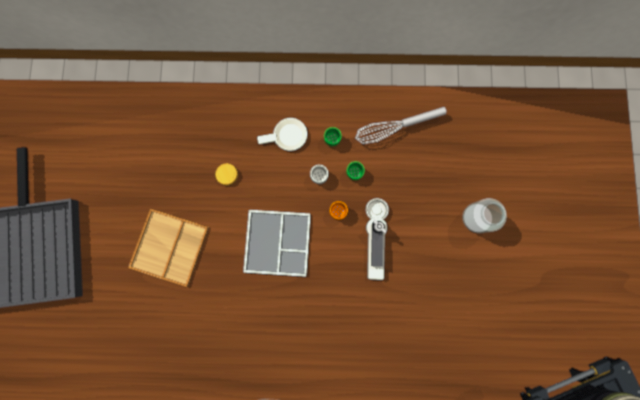

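View pics/scene0.png

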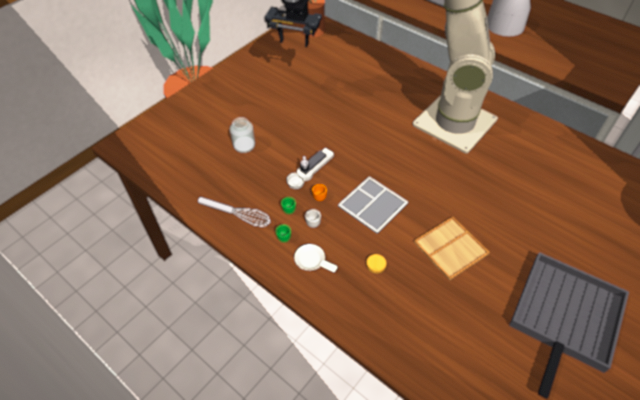

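The top view shows these candidates for the cup: white at (319,174), green at (333,136) and (356,171), and orange at (339,211). The white one fits the description. The spoon rest is the white dish at (291,134), with a tab. The lid is the yellow disc at (226,174). The squeezer is at (377,240), with its stud near (377,228). The rinse tray is at (277,243), the repair tray at (169,247) and the jar at (485,216).

```bash
cat > h.py <<'E'
from rig import *
import cv2, numpy as np
from scipy.spatial.transform import Rotation as R
def rays(c,uv):
    uv=np.atleast_2d(uv).astype(float)
    d=np.c_[(uv[:,0]-c["cx"])/c["fx"],(uv[:,1]-c["cy"])/c["fy"],np.ones(len(uv))]
    return R.from_quat(c["attitude"]).apply(d)
def plane(c,uv,z):
    d=rays(c,uv); return (c["eye"]+d*((z-c["eye"][2])/d[:,2])[:,None])[:,:2]
def tri(c1,p1,c2,p2):
    A=np.zeros((3,3));b=np.zeros(3)
    for c,p in((c1,p1),(c2,p2)):
        d=rays(c,p)[0];d/=np.linalg.norm(d);M=np.eye(3)-np.outer(d,d);A+=M;b+=M@c["eye"]
    return np.linalg.solve(A,b)
def proj(c,X):
    p=R.from_quat(c["attitude"]).inv().apply(np.atleast_2d(X)-c["eye"])
    return np.c_[c["fx"]*p[:,0]/p[:,2]+c["cx"],c["fy"]*p[:,1]/p[:,2]+c["cy"]]
def blob(c,lo,hi,box):
    """largest HSV blob in box (u0,v0,u1,v1): contour in full pixels"""
    u0,v0,u1,v1=box
    hsv=cv2.cvtColor(np.ascontiguousarray(c["pixels"][v0:v1,u0:u1]),cv2.COLOR_RGB2HSV)
    cs,_=cv2.findContours(cv2.inRange(hsv,lo,hi),cv2.RETR_EXTERNAL,cv2.CHAIN_APPROX_NONE)
    k=max(cs,key=cv2.contourArea); return k.reshape(-1,2)+[u0,v0]
def save(c,name,box=None,k=1):
    im=c["pixels"][...,::-1]
    if box: im=im[box[1]:box[3],box[0]:box[2]]
    cv2.imwrite(name,cv2.resize(im,None,fx=k,fy=k,interpolation=cv2.INTER_CUBIC))
def togo(x,y,z,yaw=None):
    """shift in tool axes from the present TCP to world point; yaw = world angle of the tool's closing line (y)"""
    s=read_state();r=R.from_quat(s["orientation"])
    d=r.inv().apply(np.array([x,y,z])-s["tool_pos"]); ty=r.apply([0,1,0]); a=np.arctan2(ty[1],ty[0])
    rz=None
    if yaw is not None: rz=-((yaw-a+np.pi/2)%np.pi-np.pi/2)
    print("go",np.round(d,1),"closing angle",round(a,3),"rz",rz,"j7",round(s["joints"][6],2),"tilt",np.round(r.apply([0,0,1]),3))
E
python3 - <<'E'
from h import *
t=camera("top");s=camera("scene")
save(t,"pics/topc.png",(120,110,400,300),2.8)
lid=blob(t,(20,120,100),(32,255,255),(200,150,250,200));ls=blob(s,(20,120,100),(32,255,255),(355,245,400,280))
def cen(k): return np.array(cv2.minEnclosingCircle(k.astype(np.float32))[0])
print("lid",cen(lid),cen(ls),tri(t,cen(lid),s,cen(ls)),plane(t,cen(lid),16))
W=((0,0,120),(180,70,255))
cu=blob(t,*W,(306,160,332,188));cs=blob(s,*W,(302,207,323,228))
print("cup",cen(cu),cen(cs),tri(t,cen(cu),s,cen(cs)),plane(t,cen(cu),38))
for n,w,b in(("rinse",((0,0,110),(180,70,255)),(238,205,315,282)),("repair",((8,60,150),(30,170,255)),(122,203,214,292)),("sq",W,(362,192,392,285))):
    k=blob(t,*w,b);q=cv2.minAreaRect(k.astype(np.float32));p=cv2.boxPoints(q);X=plane(t,p,10)
    print(n,q,np.round(X,1).tolist(),X.mean(0),"edges",np.linalg.norm(X-np.roll(X,1,0),axis=1))
E
```

```text
lid [225.88461304 173.65383911] [376.  262.5] [687.47358993 132.8690153   13.56851397] [[687.51628218 131.50729064]]
cup [318.79412842 173.5       ] [312.5  217.75] [ 689.99545421 -111.90824176   26.84329161] [[ 688.36821438 -112.95631689]]
rinse ((276.643798828125, 242.84292602539062), (64.05780029296875, 63.99127960205078), 3.814074993133545) [[432.5, 76.3], [596.5, 73.1], [588.8, -94.0], [425.4, -87.1]] [510.7831009   -7.91647603] edges [163.47416769 164.01040953 167.24057718 163.49661168]
repair ((167.5364990234375, 247.14964294433594), (60.91569900512695, 64.67487335205078), 19.983104705810547) [[439.8, 371.1], [597.6, 327.2], [546.4, 173.7], [391.0, 220.5]] [493.69088128 273.14524439] edges [158.34559187 163.75680255 161.80433156 162.2321519 ]
sq ((377.0, 238.5), (81.0, 22.0), 90.0) [[631.3, -237.4], [632.5, -294.8], [424.8, -294.1], [423.6, -238.3]] [ 528.03482054 -266.18459248] edges [207.75752751  57.41622513 207.69942516  55.78011718]
```

View pics/topc.png

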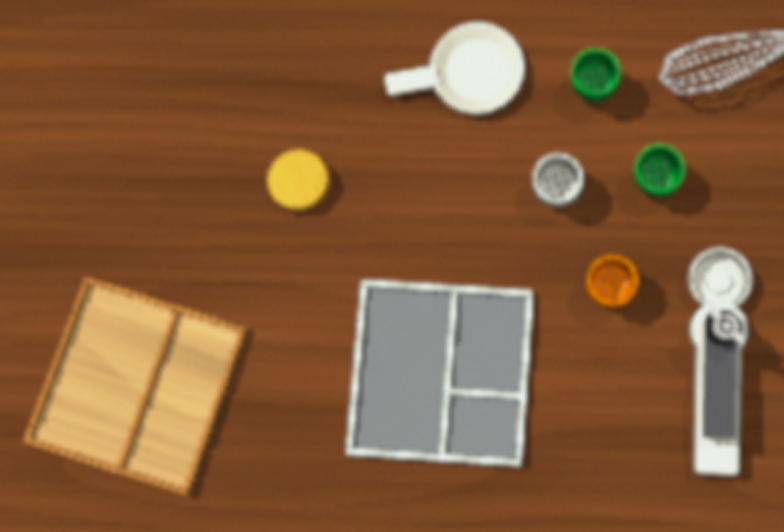

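The crop shows the large rinse compartment on the left (+y), the middle one at top right and the small one at bottom right. The wider repair compartment is on the left. The nut is at crop (729,323), and the white cup at (557,180) is the chosen one. I'll move above the stud now.

```bash
python3 - <<'E'
from h import *
togo(530,-266,250,np.pi/2)
c=camera("wrist");s=read_state();r=R.from_quat(s["orientation"])
print("cam in tool",r.inv().apply(c["eye"]-s["tool_pos"]),(r.inv()*R.from_quat(c["attitude"])).as_matrix().round(2).tolist(),c["fx"])
E
```

```text
go [ 385.6 -174.2   -2.8] closing angle -1.173 rz 0.39784323793194254 j7 -0.09 tilt [-0.     0.001 -1.   ]
cam in tool [  69.0953571    -0.68643596 -137.01177225] [[-0.0, -0.97, -0.26], [1.0, -0.0, 0.0], [-0.0, -0.26, 0.97]] 345.37730209764254
```

Careful with the scale: shifts go in shares of 400 mm and turns go in shares of pi/2 rad. That gives: 386 mm / 400 = 0.965, 193 mm / 400 = 0.4825, 0.4 rad / 1.5708 = 0.2546.

```bash
python3 -m pendant '[0, 0, 0.0637, 0.4825, -0.2175, 0, 1, 0, 0, 0.1273, 0.965, -0.435, 0, 1, 0, 0, 0.2546, 0.965, -0.435, 0, 1, 0, 0, 0.2546, 0.965, -0.435, 0, 1, 0, 0, 0.2546, 0.965, -0.435, 0, 1, 0, 0, 0.2546, 0.965, -0.435, 0, 1, 0, 0, 0.2546, 0.965, -0.435, 0, 1, 0, 0, 0.2546, 0.965, -0.435, 0, 1, 0, 0, 0.2546, 0.965, -0.435, 0, 1, 0, 0, 0.2546, 0.965, -0.435, 0, 1]'; python3 -c "
from h import *
togo(530,-266,250,np.pi/2)"
```

```text
clock: 1.08
tool_pos: [525.2, -271.4, 247.7]
orientation: [1.0, -0.001, 0.0, 0.0]
contact_force: [1.3, -1.1, 0.4]
grip_width: 1.004
grip_force: 0.0
go [ 4.8 -5.4 -2.3] closing angle -1.573 rz -0.0023954620543298333 j7 -1.23 tilt [ 0. -0. -1.]
```

In the tool's units: -5 mm / 400 = -0.0125.

```bash
python3 -m pendant '[0, 0, 0, 0.0125, -0.0125, 0, 1, 0, 0, 0, 0.0125, -0.0125, 0, 1, 0, 0, 0, 0.0125, -0.0125, 0, 1]' >/dev/null; python3 - <<'E'
from h import *
c=camera("wrist");save(c,"pics/w1.png");np.save("w1.npy",c,allow_pickle=True)
print(read_state()["tool_pos"],proj(c,[[558,-266,66],[528,-266,20]]))
E
```

```text
[ 528.62561074 -269.05950942  247.38854051] [[320.25988548 154.90886926]
 [320.55557479 177.49877221]]
```

View pics/w1.png

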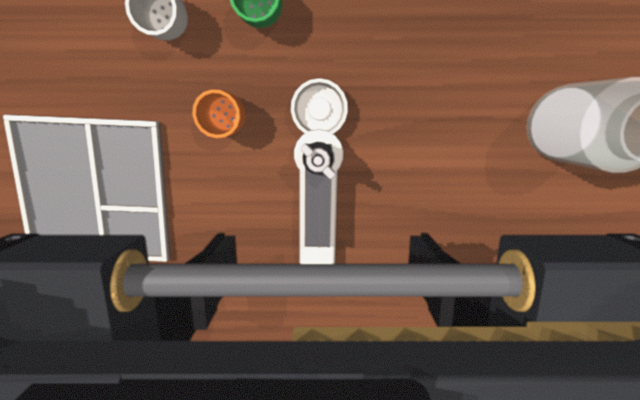

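The wrist view shows the stud tip at (318,159), with the wings running from (306,148) to (334,176), so they lie at about 45° in the world. I'll take a second view from lower down to triangulate.

In the tool's units: 80 mm / 400 = 0.2, 40 mm / 400 = 0.1, -0.78 rad / 1.5708 = -0.4966.

```bash
python3 -m pendant '[0, 0, -0.1273, -0.025, -0.0075, 0.1, 1, 0, 0, -0.2546, -0.05, -0.0075, 0.2, 1, 0, 0, -0.3183, -0.05, -0.0075, 0.2, 1, 0, 0, -0.382, -0.05, -0.0075, 0.2, 1, 0, 0, -0.4456, -0.05, -0.0075, 0.2, 1, 0, 0, -0.4966, -0.05, -0.0075, 0.2, 1, 0, 0, -0.4966, -0.05, -0.0075, 0.2, 1, 0, 0, -0.4966, -0.05, -0.0075, 0.2, 1]'; python3 - <<'E'
from h import *
c=camera("wrist");np.save("w2.npy",c,allow_pickle=True)
a=np.load("w1.npy",allow_pickle=True).item()
def crop(c,k,n=33):
    u,v=proj(c,[558,-266,60])[0].round().astype(int);u=np.clip(u,n,640-n);v=np.clip(v,n,400-n)
    print(u-n,v-n,k);return cv2.resize(c["pixels"][v-n:v+n,u-n:u+n,::-1],(k*2*n,k*2*n),interpolation=cv2.INTER_CUBIC)
A=crop(a,6);B=crop(c,3,66);cv2.imwrite("pics/w12.png",np.hstack([A,B]));togo(558,-266,170)
E
```

```text
clock: 2.05
tool_pos: [508.1, -266.9, 167.6]
orientation: [0.926, 0.378, -0.0, 0.0]
contact_force: [-0.5, 0.2, 0.3]
grip_width: 1.0
grip_force: 0.0
287 121 6
306 92 3
go [36.  34.3 -2.4] closing angle -0.797 rz None j7 -0.48 tilt [-0.    -0.001 -1.   ]
```

View pics/w12.png

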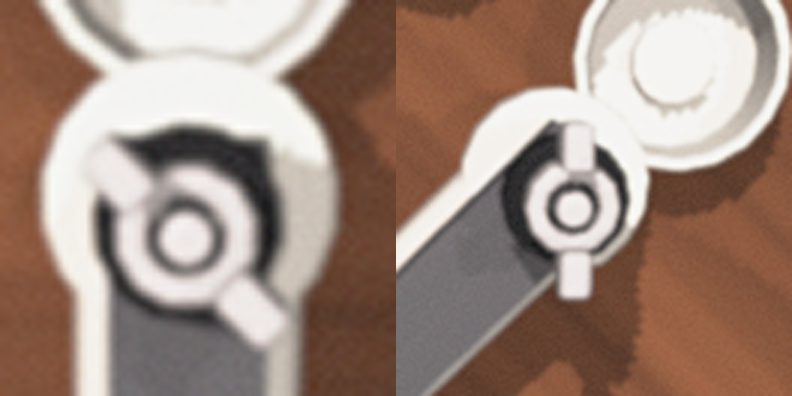

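In both crops the stud tip is clear, at A (317.8,160.7) and B (365.3,161.3). In B the wings run exactly along tool x, so a −1.57 turn lines the fingers up with the wing tips.

```bash
python3 - <<'E'
from h import *
a=np.load("w1.npy",allow_pickle=True).item();b=np.load("w2.npy",allow_pickle=True).item();t=camera("top")
p=tri(a,[317.8,160.7],b,[365.3,161.3]);print(p,plane(a,[317.8,160.7],66),plane(b,[365.3,161.3],66))
# wing tips tops z72 in b
u=plane(b,[[306+(576-396)/3,92+122/3],[306+(574-396)/3,92+298/3]],72);print(u,u.mean(0),np.arctan2(*(u[0]-u[1])[::-1]))
togo(*p[:2],100)
E
```

```text
[ 552.88842091 -263.51636981   65.49696834] [[ 552.65338046 -263.71019471]] [[ 553.19826245 -263.22431221]]
[[ 566.76657868 -248.64322767]
 [ 538.89792471 -277.17805915]] [ 552.8322517  -262.91064341] 0.7972085423311178
go [33.8 29.  67.6] closing angle -0.797 rz None j7 -0.48 tilt [-0. -0. -1.]
```

In the tool's units: 34 mm / 400 = 0.085, 30 mm / 400 = 0.075, -1.2 rad / 1.5708 = -0.7639.

```bash
python3 -m pendant '[0, 0, -0.1273, 0.0425, 0.035, 0.0375, 1, 0, 0, -0.2546, 0.085, 0.0725, 0.075, 1, 0, 0, -0.382, 0.085, 0.0725, 0.075, 1, 0, 0, -0.4456, 0.085, 0.0725, 0.075, 1, 0, 0, -0.5093, 0.085, 0.0725, 0.075, 1, 0, 0, -0.573, 0.085, 0.0725, 0.075, 1, 0, 0, -0.6366, 0.085, 0.0725, 0.075, 1, 0, 0, -0.7639, 0.085, 0.0725, 0.075, 1, 0, 0, -0.7639, 0.085, 0.0725, 0.075, 1]' >/dev/null;  python3 -m pendant '[0, 0, -0.1273, 0, 0, 0, 0.7, 0, 0, -0.2355, 0, 0, 0, 0.7, 0, 0, -0.2355, 0, 0, 0, 0.7, 0, 0, -0.2355, 0, 0, 0, 0.7, 0, 0, -0.2355, 0, 0, 0, 0.7]'; python3 -c "
from h import *
togo(553,-263.3,80,0.79)"
```

```text
clock: 3.32
tool_pos: [553.5, -262.5, 137.5]
orientation: [0.423, 0.906, -0.0, -0.0]
contact_force: [0.5, -0.0, 0.4]
grip_width: 0.734
grip_force: 0.0
go [-0.3 -0.9 57.5] closing angle 0.696 rz -0.09376524443620626 j7 0.87 tilt [-0. -0. -1.]
```

In the tool's units: 58 mm / 400 = 0.145, 50 mm / 400 = 0.125, -0.09 rad / 1.5708 = -0.0573.

```bash
python3 -m pendant '[0, 0, -0.0573, 0, -0.0025, 0.0625, 0.7, 0, 0, -0.0573, 0, -0.0025, 0.125, 0.7, 0, 0, -0.0573, 0, -0.0025, 0.145, 0.7, 0, 0, -0.0573, 0, -0.0025, 0.145, 0.7, 0, 0, -0.0573, 0, -0.0025, 0.145, 0.7]'; python3 -m pendant '[0, 0, 0, 0, 0, 0, 0.3, 0, 0, 0, 0, 0, 0, 0.3, 0, 0, 0, 0, 0, 0, 0.3, 0, 0, 0, 0, 0, 0, 0.3, 0, 0, 0, 0, 0, 0, 0.3]' 15; python3 -c "
from h import *
togo(553,-263.3,80,0.79)"
```

```text
clock: 3.73
tool_pos: [553.2, -262.5, 80.1]
orientation: [0.381, 0.925, 0.0, -0.0]
contact_force: [0.6, -0.3, -0.2]
grip_width: 0.7
grip_force: 0.0
clock: 4.15
tool_pos: [553.4, -262.7, 80.2]
orientation: [0.38, 0.925, -0.0, 0.001]
contact_force: [0.1, -0.2, 3.8]
grip_width: 0.453
grip_force: 15.0
go [-0.1 -0.7  0.2] closing angle 0.792 rz 0.0016885206743619818 j7 0.93 tilt [ 0.001 -0.001 -1.   ]
```

In the tool's units: -80 mm / 400 = -0.2, -60 mm / 400 = -0.15.

```bash
python3 -m pendant '[0, 0, 0, 0, 0, -0.075, 0.3, 0, 0, 0, 0, 0, -0.15, 0.3, 0, 0, 0, 0, 0, -0.2, 0.3, 0, 0, 0, 0, 0, -0.2, 0.3, 0, 0, 0, 0, 0, -0.2, 0.3]'; python3 -c "
from h import *
togo(481,230,160,-0.29)"
```

```text
clock: 4.57
tool_pos: [553.7, -262.8, 160.8]
orientation: [0.38, 0.925, -0.0, 0.001]
contact_force: [-0.5, -0.2, -1.1]
grip_width: 0.455
grip_force: 15.0
go [397.9 299.6  -0. ] closing angle 0.792 rz 1.0818059922400305 j7 0.97 tilt [ 0.002 -0.001 -1.   ]
```

In the tool's units: 320 mm / 400 = 0.8, 288 mm / 400 = 0.72, 1 rad / 1.5708 = 0.6366.

```bash
python3 -m pendant '[0, 0, 0.0637, 0.08, 0.06, 0, 0.3, 0, 0, 0.1273, 0.16, 0.12, 0, 0.3, 0, 0, 0.191, 0.24, 0.18, 0, 0.3, 0, 0, 0.2546, 0.32, 0.24, 0, 0.3, 0, 0, 0.3183, 0.4, 0.3, 0, 0.3, 0, 0, 0.382, 0.48, 0.36, 0, 0.3, 0, 0, 0.4456, 0.56, 0.42, 0, 0.3, 0, 0, 0.5093, 0.64, 0.48, 0, 0.3, 0, 0, 0.573, 0.72, 0.54, 0, 0.3, 0, 0, 0.6366, 0.8, 0.6, 0, 0.3]'; python3 -c "
from h import *
togo(481,230,160,-0.29)"
```

```text
clock: 5.4
tool_pos: [492.6, 134.2, 158.5]
orientation: [0.778, 0.628, -0.001, -0.0]
contact_force: [0.9, 0.8, 0.8]
grip_width: 0.457
grip_force: 15.0
go [ 91.2 -31.6  -1.5] closing angle -0.213 rz 0.07738323851125273 j7 -0.7 tilt [-0.001 -0.001 -1.   ]
```

In the tool's units: 91 mm / 400 = 0.2275, 61 mm / 400 = 0.1525, 0.08 rad / 1.5708 = 0.0509.

```bash
python3 - <<'E'
from h import *
np.save("t1.npy",camera("wrist"),allow_pickle=True)
E
python3 -m pendant '[0, 0, 0.0255, 0.0775, -0.0275, 0, 0.3, 0, 0, 0.0509, 0.1525, -0.055, 0, 0.3, 0, 0, 0.0509, 0.2275, -0.08, 0, 0.3, 0, 0, 0.0509, 0.2275, -0.08, 0, 0.3, 0, 0, 0.0509, 0.2275, -0.08, 0, 0.3, 0, 0, 0.0509, 0.2275, -0.08, 0, 0.3]'>/dev/null; python3 - <<'E'
from h import *
a=np.load("t1.npy",allow_pickle=True).item();b=camera("wrist");np.save("t2.npy",b,allow_pickle=True)
A=cv2.resize(a["pixels"][:250,...,::-1],None,fx=1.25,fy=1.15);B=cv2.resize(b["pixels"][:250,:,::-1],None,fx=1.25,fy=1.15)
cv2.imwrite("pics/t12.png",np.vstack([A,B]));togo(481,230,160,-.29)
E
```

```text
go [ 2.9 -1.3 -1.3] closing angle -0.288 rz 0.00167679585218794 j7 -0.98 tilt [-0.001 -0.001 -1.   ]
```

View pics/t12.png

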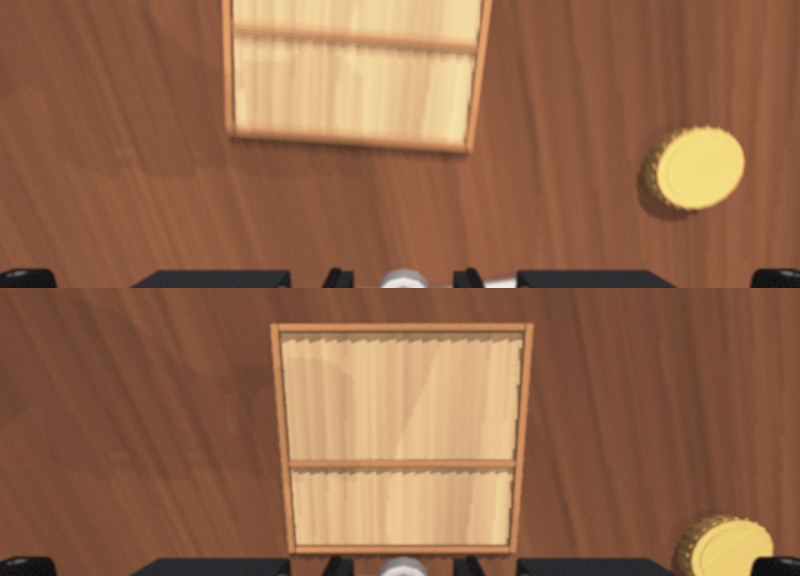

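Both views show the repair tray, with its corners and divider clear and the wing nut in the fingers. I'll triangulate the corners.

```bash
python3 - <<'E'
from h import *
a=np.load("t1.npy",allow_pickle=True).item();b=np.load("t2.npy",allow_pickle=True).item()
f=lambda L,o:np.array([[u/1.25,(v-o)/1.15] for u,v in L])
B=f([(272,325),(533,325),(516,554),(291,554),(289,464),(518,464)],288);A=f([(229,138),(471,153),(233,33),(479,46)],0)
print(np.round([tri(a,A[i],b,B[j]) for i,j in((0,3),(1,2),(2,4),(3,5))],1).tolist())
X=plane(b,B,10);print(X.round(1).tolist(),X[:4].mean(0),[np.arctan2(*(X[i]-X[j])[::-1]) for i,j in((1,0),(2,3),(5,4))],np.linalg.norm(X[:4]-np.roll(X[:4],1,0),axis=1))
c=X[:4].mean(0);y=np.arctan2(*(X[1]-X[0]+X[2]-X[3])[::-1]);M=np.array([[np.cos(y),-np.sin(y)],[np.sin(y),np.cos(y)]])
print("nut",c+M@[0,-45],"lever",c+M@[0,32.5],y)
togo(*(c+M@[0,-45]),40,y)
E
```

```text
[[395.8, 218.6, 11.7], [545.1, 176.2, 16.3], [417.5, 282.8, 8.3], [560.5, 241.8, 19.3]]
[[439.7, 371.5], [591.2, 326.7], [546.5, 173.5], [395.3, 218.1], [417.8, 282.8], [562.7, 240.0]] [493.19608484 272.45358773] [np.float64(-0.287427993861109), np.float64(-0.2867708964586713), np.float64(-0.28705245229473525)] [159.68132329 157.97728113 159.57644901 157.69325823]
nut [480.45335066 229.29547464] lever [502.39917064 303.62333608] -0.28709974076985145
go [  2.2  -1.5 118.7] closing angle -0.288 rz -0.001223463377960643 j7 -0.98 tilt [-0.001 -0.001 -1.   ]
```

In the tool's units: 126 mm / 400 = 0.315, 124 mm / 400 = 0.31.

```bash
python3 -m pendant '[0, 0, 0, 0.005, -0.005, 0.1, 0.3, 0, 0, 0, 0.005, -0.005, 0.2, 0.3, 0, 0, 0, 0.005, -0.005, 0.275, 0.3, 0, 0, 0, 0.005, -0.005, 0.3, 0.3, 0, 0, 0, 0.005, -0.005, 0.31, 0.3, 0, 0, 0, 0.005, -0.005, 0.315, 0.3, 0, 0, 0, 0.005, -0.005, 0.315, 0.3]'; python3 -m pendant '[0, 0, 0, 0, 0, 0, 0.6, 0, 0, 0, 0, 0, 0, 0.6, 0, 0, 0, 0, 0, 0, 0.6, 0, 0, 0, 0, 0, -0.075, 0.6, 0, 0, 0, 0, 0, -0.15, 0.6, 0, 0, 0, 0, 0, -0.3, 0.6, 0, 0, 0, 0, 0, -0.3, 0.6, 0, 0, 0, 0, 0, -0.3, 0.6]';python3 - <<'E'
from h import *
b=camera("wrist");np.save("t3.npy",b,allow_pickle=True)
togo(553,-263,160,np.pi/4)
E
```

```text
clock: 6.58
tool_pos: [481.1, 231.0, 34.9]
orientation: [0.801, 0.598, 0.001, 0.0]
contact_force: [0.5, -0.1, 0.0]
grip_width: 0.453
grip_force: 15.0
clock: 7.25
tool_pos: [482.2, 232.4, 158.9]
orientation: [0.801, 0.599, 0.004, 0.001]
contact_force: [0.7, -0.4, -0.5]
grip_width: 0.602
grip_force: 0.0
go [-454.   208.9   -3.7] closing angle -0.287 rz -1.0727620831312628 j7 -1.0 tilt [ 0.005  0.001 -1.   ]
```

In the tool's units: -360 mm / 400 = -0.9, -324 mm / 400 = -0.81, 1.2 rad / 1.5708 = 0.7639.

```bash
python3 -m pendant '[0, 0, 0.0764, -0.09, 0.0425, 0, 0.6, 0, 0, 0.1528, -0.18, 0.0825, 0, 0.6, 0, 0, 0.2292, -0.27, 0.125, 0, 0.6, 0, 0, 0.3056, -0.36, 0.165, 0, 0.6, 0, 0, 0.382, -0.45, 0.2075, 0, 0.6, 0, 0, 0.4584, -0.54, 0.25, 0, 0.6, 0, 0, 0.5348, -0.63, 0.29, 0, 0.6, 0, 0, 0.6112, -0.72, 0.3325, 0, 0.6, 0, 0, 0.6875, -0.81, 0.3725, 0, 0.6, 0, 0, 0.7639, -0.9, 0.415, 0, 0.6]'>/dev/null; python3 - <<'E'
from h import *
t=camera("top");save(t,"pics/n1.png",(120,195,220,295),6)
togo(553,-263,110,np.pi/2)
E
```

```text
go [11.4 90.7 43. ] closing angle -1.512 rz 0.059213367330461786 j7 -1.38 tilt [-0.001 -0.004 -1.   ]
```

View pics/n1.png

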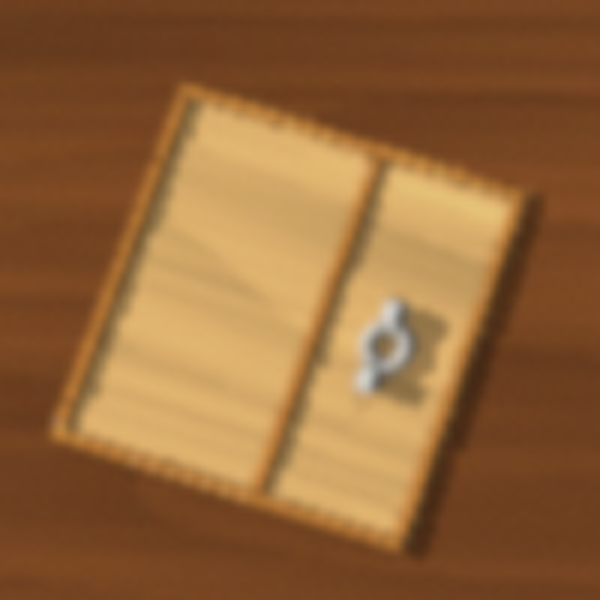

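The nut lies flat in the narrower compartment, at (385,345) in the crop. Next is the spacer.

In the tool's units: 91 mm / 400 = 0.2275, 70 mm / 400 = 0.175, 0.06 rad / 1.5708 = 0.0382.

```bash
python3 -m pendant '[0, 0, 0.0382, 0.0125, 0.0875, 0.025, 0.6, 0, 0, 0.0382, 0.0275, 0.175, 0.05, 0.6, 0, 0, 0.0382, 0.0275, 0.2275, 0.1075, 0.6, 0, 0, 0.0382, 0.0275, 0.2275, 0.1075, 0.6, 0, 0, 0.0382, 0.0275, 0.2275, 0.1075, 0.6, 0, 0, 0.0382, 0.0275, 0.2275, 0.1075, 0.6]'; python3 - <<'E'
from h import *
togo(553,-263,68.5,np.pi/2)
E
```

```text
clock: 8.68
tool_pos: [555.8, -249.9, 110.2]
orientation: [1.0, 0.012, -0.0, -0.0]
contact_force: [0.0, 0.1, 0.6]
grip_width: 0.601
grip_force: 0.0
go [-3.1 13.  41.7] closing angle -1.546 rz 0.024576028378828774 j7 -1.31 tilt [-0.001  0.001 -1.   ]
```

In the tool's units: 11 mm / 400 = 0.0275, -2 mm / 400 = -0.005, 0.02 rad / 1.5708 = 0.0127.

```bash
python3 -m pendant '[0, 0, 0.0127, -0.005, 0.0275, 0, 0.6, 0, 0, 0.0127, -0.005, 0.0275, 0, 0.6, 0, 0, 0.0127, -0.005, 0.0275, 0, 0.6]'; python3 - <<'E'
from h import *
togo(553,-263,68.5,np.pi/2)
E
```

```text
clock: 8.93
tool_pos: [554.1, -262.7, 111.3]
orientation: [1.0, 0.001, 0.0, 0.0]
contact_force: [-0.7, 0.7, 0.0]
grip_width: 0.599
grip_force: 0.0
go [-1.2  0.3 42.8] closing angle -1.568 rz 0.002867256111805716 j7 -1.31 tilt [ 0.001 -0.001 -1.   ]
```

In the tool's units: 43 mm / 400 = 0.1075, 38 mm / 400 = 0.095.

```bash
python3 -m pendant '[0, 0, 0, -0.0025, 0, 0.05, 0.6, 0, 0, 0, -0.0025, 0, 0.095, 0.6, 0, 0, 0, -0.0025, 0, 0.1075, 0.6, 0, 0, 0, -0.0025, 0, 0.1075, 0.6, 0, 0, 0, -0.0025, 0, 0.1075, 0.6]'; python3 -m pendant '[0, 0, 0, 0, 0, 0, 0.2, 0, 0, 0, 0, 0, 0, 0.2, 0, 0, 0, 0, 0, 0, 0.2, 0, 0, 0, 0, 0, 0, 0.2]' 15;  python3 - <<'E'
from h import *
togo(553,-263,68.5,np.pi/2)
E
```

```text
clock: 9.35
tool_pos: [553.3, -262.0, 68.2]
orientation: [1.0, 0.002, 0.0, 0.0]
contact_force: [0.6, -0.2, 0.5]
grip_width: 0.598
grip_force: 0.0
clock: 9.68
tool_pos: [553.3, -262.3, 68.2]
orientation: [1.0, 0.002, 0.0, 0.0]
contact_force: [0.1, 0.4, 1.2]
grip_width: 0.379
grip_force: 0.2
go [-0.3  0.7 -0.3] closing angle -1.567 rz 0.003504931634770614 j7 -1.32 tilt [ 0.001 -0.001 -1.   ]
```

Still closing, so I'll give it a few more rows and then lift.

In the tool's units: -92 mm / 400 = -0.23, -70 mm / 400 = -0.175.

```bash
python3 -m pendant '[0, 0, 0, 0, 0, 0, 0.2, 0, 0, 0, 0, 0, 0, 0.2, 0, 0, 0, 0, 0, 0, 0.2]' 15; python3 -m pendant '[0, 0, 0, 0, 0, -0.05, 0.2, 0, 0, 0, 0, 0, -0.1125, 0.2, 0, 0, 0, 0, 0, -0.175, 0.2, 0, 0, 0, 0, 0, -0.23, 0.2, 0, 0, 0, 0, 0, -0.23, 0.2, 0, 0, 0, 0, 0, -0.23, 0.2]'; python3 - <<'E'
from h import *
np.save("s1.npy",camera("wrist"),allow_pickle=True)
togo(500,-120,160,np.pi/2)
E
```

```text
clock: 9.93
tool_pos: [553.3, -262.4, 68.1]
orientation: [1.0, 0.002, 0.0, 0.0]
contact_force: [-1.6, -1.1, 4.6]
grip_width: 0.364
grip_force: 15.0
clock: 10.43
tool_pos: [553.5, -262.4, 160.5]
orientation: [1.0, 0.002, 0.001, 0.001]
contact_force: [-0.3, 0.1, -1.1]
grip_width: 0.362
grip_force: 15.0
go [ -52.3 -142.3   -0.9] closing angle -1.567 rz 0.0034576806789372583 j7 -1.29 tilt [-0. -0. -1.]
```

In the tool's units: -213 mm / 400 = -0.5325, -200 mm / 400 = -0.5.

```bash
python3 -m pendant '[0, 0, 0, -0.0325, -0.09, 0, 0.2, 0, 0, 0, -0.065, -0.18, 0, 0.2, 0, 0, 0, -0.0975, -0.27, 0, 0.2, 0, 0, 0, -0.13, -0.355, 0, 0.2, 0, 0, 0, -0.175, -0.425, 0, 0.2, 0, 0, 0, -0.225, -0.5, 0, 0.2, 0, 0, 0, -0.225, -0.5325, 0, 0.2, 0, 0, 0, -0.225, -0.5325, 0, 0.2, 0, 0, 0, -0.225, -0.5325, 0, 0.2]'; python3 - <<'E'
from h import *
np.save("r1.npy",camera("wrist"),allow_pickle=True)
togo(425,-10,160,np.pi/2)
E
python3 -m pendant '[0, 0, 0, -0.0475, -0.05, 0, 0.2, 0, 0, 0, -0.095, -0.1, 0, 0.2, 0, 0, 0, -0.095, -0.1, 0, 0.2, 0, 0, 0, -0.095, -0.1, 0, 0.2, 0, 0, 0, -0.095, -0.1, 0, 0.2]'; python3 - <<'E'
from h import *
a=np.load("r1.npy",allow_pickle=True).item();b=camera("wrist");np.save("r2.npy",b,allow_pickle=True)
A=cv2.resize(a["pixels"][:250,...,::-1],None,fx=1.25,fy=1.15);B=cv2.resize(b["pixels"][:250,:,::-1],None,fx=1.25,fy=1.15)
cv2.imwrite("pics/r12.png",np.vstack([A,B]))
E
```

```text
clock: 11.23
tool_pos: [461.7, -49.3, 158.7]
orientation: [1.0, 0.002, -0.001, 0.0]
contact_force: [0.4, -1.1, -0.1]
grip_width: 0.36
grip_force: 15.0
go [-36.9 -40.3  -1.2] closing angle -1.568 rz 0.003262826575793909 j7 -1.59 tilt [-0.001 -0.    -1.   ]
clock: 11.7
tool_pos: [424.5, -10.9, 159.4]
orientation: [1.0, 0.001, -0.0, 0.0]
contact_force: [-0.0, -0.5, -0.9]
grip_width: 0.359
grip_force: 15.0
```

View pics/r12.png

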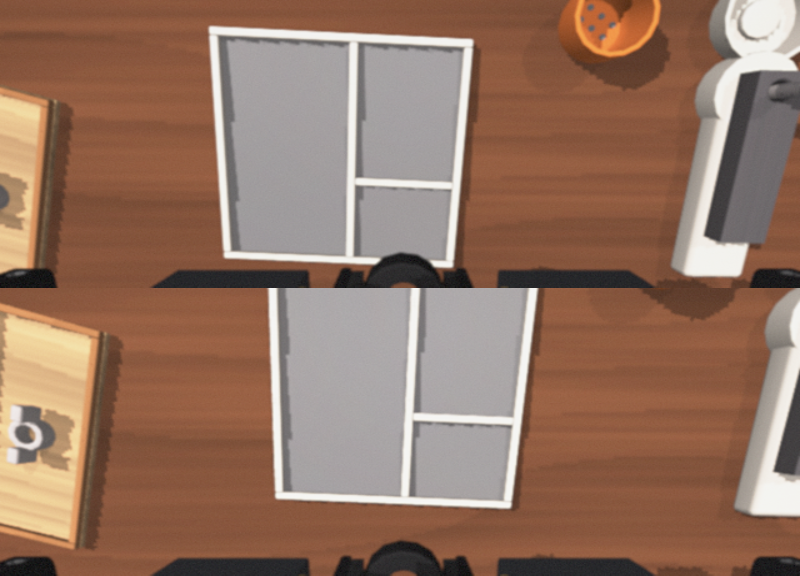

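The rinse tray is clear in both views. Its corners in A are (209,27), (474,40) and (226,258), and in B they are (276,497) and (512,508). The cross divider starts at (355,183) in A and (413,417) in B.

```bash
python3 - <<'E'
from h import *
a=np.load("r1.npy",allow_pickle=True).item();b=np.load("r2.npy",allow_pickle=True).item()
f=lambda L,o:np.array([[u/1.25,(v-o)/1.15] for u,v in L])
A=f([(209,27),(474,40),(226,258),(355,182)],0);B=f([(276,498),(512,509),(412,417)],288)
print(np.round([tri(a,A[2],b,B[0]),tri(a,A[3],b,B[2])],1).tolist())
X=np.vstack([plane(a,A[:2],10),plane(b,B[:2][::-1],10)]);print(X.round(1).tolist(),plane(a,A[2],10))
c=X.mean(0);e=[X[0]-X[3],X[1]-X[2]];print([np.arctan2(k[1],k[0]) for k in e],np.arctan2(*(X[0]-X[1])[::-1])-np.pi/2,np.arctan2(*(X[3]-X[2])[::-1])-np.pi/2,np.linalg.norm(X-np.roll(X,1,0),axis=1))
y=np.arctan2(*(e[0]+e[1])[::-1]);M=np.array([[np.cos(y),-np.sin(y)],[np.sin(y),np.cos(y)]])
for n,o in(("lid",[0,35]),("cup",[30,-42.5]),("spacer",[-47.5,-42.5])):print(n,c+M@o)
print(c,y);togo(*(c+M@[-47.5,-42.5]),160,y+np.pi/2)
E
```

```text
[[432.9, 75.5, 7.4], [491.4, -16.8, 7.4]]
[[592.7, 68.1], [585.7, -91.8], [425.8, -85.2], [433.9, 75.1]] [[433.45053254  73.94394687]]
[np.float64(-0.04416538714419864), np.float64(-0.041530414796553734)] -0.043975909687479886 -0.050222856757057066 [159.00738784 160.05551424 160.01036748 160.48007801]
lid [511.01538979  26.5173839 ]
cup [537.6684846  -52.19641754]
spacer [460.23960274 -48.87704194]
[509.51631694  -8.45049822] -0.04284375884174197
go [35.5 38.1 -0.6] closing angle -1.569 rz 0.04446382753326539 j7 -1.64 tilt [-0.  0. -1.]
```

In the tool's units: 119 mm / 400 = 0.2975, 112 mm / 400 = 0.28, 0.044 rad / 1.5708 = 0.028.

```bash
python3 -m pendant '[0, 0, 0.028, 0.045, 0.0475, 0, 0.2, 0, 0, 0.028, 0.0888, 0.095, 0, 0.2, 0, 0, 0.028, 0.0888, 0.095, 0.075, 0.2, 0, 0, 0.028, 0.0888, 0.095, 0.15, 0.2, 0, 0, 0.028, 0.0888, 0.095, 0.225, 0.2, 0, 0, 0.028, 0.0888, 0.095, 0.28, 0.2, 0, 0, 0.028, 0.0888, 0.095, 0.2975, 0.2, 0, 0, 0.028, 0.0888, 0.095, 0.2975, 0.2, 0, 0, 0.028, 0.0888, 0.095, 0.2975, 0.2]'; python3 - <<'E'
from h import *
togo(460.2,-48.9,36.5,np.pi/2-.043)
E
```

```text
clock: 12.5
tool_pos: [460.4, -47.9, 41.1]
orientation: [1.0, -0.021, 0.0, -0.0]
contact_force: [0.9, 0.5, -0.0]
grip_width: 0.362
grip_force: 15.0
go [-0.1  1.   4.6] closing angle -1.612 rz 0.001831188312833909 j7 -1.73 tilt [ 0.  0. -1.]
```

In the tool's units: 5 mm / 400 = 0.0125, 3 mm / 400 = 0.0075.

```bash
python3 -m pendant '[0, 0, 0, 0, 0.0025, 0.0075, 0.2, 0, 0, 0, 0, 0.0025, 0.0125, 0.2, 0, 0, 0, 0, 0.0025, 0.0125, 0.2, 0, 0, 0, 0, 0.0025, 0.0125, 0.2]'; python3 -m pendant '[0, 0, 0, 0, 0, 0, 0.46, 0, 0, 0, 0, 0, 0, 0.46, 0, 0, 0, 0, 0, 0, 0.46, 0, 0, 0, 0, 0, -0.025, 0.46, 0, 0, 0, 0, 0, -0.125, 0.46, 0, 0, 0, 0, 0, -0.225, 0.46, 0, 0, 0, 0, 0, -0.3075, 0.46, 0, 0, 0, 0, 0, -0.3075, 0.46]'; python3 - <<'E'
from h import *
togo(553,-263,160,np.pi/2)
E
```

```text
clock: 12.83
tool_pos: [460.1, -48.6, 36.1]
orientation: [1.0, -0.02, 0.001, 0.0]
contact_force: [-0.0, 0.1, -0.2]
grip_width: 0.367
grip_force: 15.0
clock: 13.5
tool_pos: [463.0, -48.4, 165.8]
orientation: [1.0, -0.02, 0.005, 0.001]
contact_force: [1.8, -0.2, 0.5]
grip_width: 0.462
grip_force: 0.0
go [ 98.4 210.9   7.1] closing angle -1.611 rz -0.040013612667576304 j7 -1.63 tilt [ 0.01  -0.002 -1.   ]
```

In the tool's units: 212 mm / 400 = 0.53, 180 mm / 400 = 0.45, -0.04 rad / 1.5708 = -0.0255.

```bash
python3 -m pendant '[0, 0, -0.0255, -0.005, 0.09, 0, 0.6, 0, 0, -0.0255, -0.01, 0.18, 0, 0.6, 0, 0, -0.0255, -0.015, 0.27, 0, 0.6, 0, 0, -0.0255, -0.02, 0.36, 0, 0.6, 0, 0, -0.0255, -0.025, 0.45, 0, 0.6, 0, 0, -0.0255, -0.0325, 0.53, 0, 0.6, 0, 0, -0.0255, -0.0325, 0.53, 0, 0.6, 0, 0, -0.0255, -0.0325, 0.53, 0, 0.6]'; python3 - <<'E'
from h import *
a=camera("wrist");np.save("l1.npy",a,allow_pickle=True)
b=camera("top");A=cv2.resize(a["pixels"][:250,...,::-1],None,fx=1.25,fy=1.25);B=cv2.resize(b["pixels"][195:285,235:415,::-1],None,fx=3,fy=3,interpolation=cv2.INTER_CUBIC)
B=cv2.copyMakeBorder(B,0,0,0,A.shape[1]-B.shape[1],0);cv2.imwrite("pics/l1.png",np.vstack([A,B]));togo(510,-263,48,np.pi/2)
E
```

```text
clock: 14.17
tool_pos: [437.6, -261.3, 159.0]
orientation: [1.0, -0.002, 0.0, -0.0]
contact_force: [0.7, 1.5, 0.4]
grip_width: 0.596
grip_force: 0.0
go [ 71.5   4.4 111. ] closing angle -1.57 rz 0.0005463235091571761 j7 -1.17 tilt [ 0.  0. -1.]
```

View pics/l1.png

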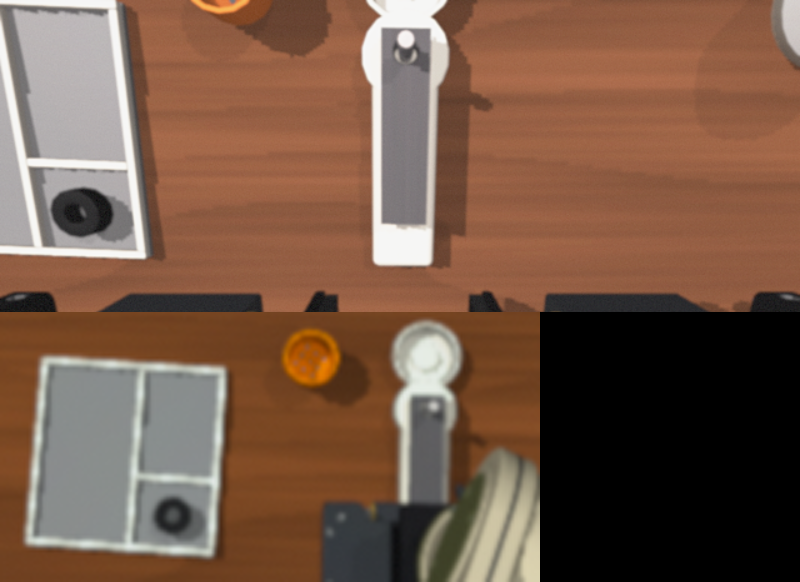

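The spacer sits flat in the smallest compartment. The lever's top corners are at (381,28), (431,28), (426,225) and (381,224) in the upper picture.

```bash
python3 - <<'E'
from h import *
a=np.load("l1.npy",allow_pickle=True).item()
X=plane(a,np.array([(381,28),(431,28),(426,225),(381,224)])/1.25,36);print(X.round(1).tolist(),X.mean(0),np.linalg.norm(X-np.roll(X,1,0),axis=1),np.arctan2(*(X[0]+X[1]-X[2]-X[3])[::-1]))
# height from two views: far corners, r1 (view from the left) and l1
r=np.load("r1.npy",allow_pickle=True).item()
print(tri(a,[381/1.25,224/1.25],r,[706/1.25,238/1.15]),tri(a,[431/1.25,28/1.25],r,[799/1.25,71/1.15]))
togo(*X.mean(0),48,np.pi/2)
E
```

```text
[[564.4, -249.7], [564.3, -277.1], [454.5, -275.4], [455.2, -247.8]] [ 509.59850817 -262.50342194] [109.22602983  27.39380161 109.85169141  27.59245118] -0.016168452170319012
[ 453.83651789 -247.33055445   24.49561321] [ 565.44820501 -277.4531707    29.14408203]
go [ 71.1   3.9 111. ] closing angle -1.57 rz 0.0005463235091571761 j7 -1.17 tilt [ 0.  0. -1.]
```

In the tool's units: 110.5 mm / 400 = 0.2763, 109 mm / 400 = 0.2725, 0.016 rad / 1.5708 = 0.0102.

```bash
python3 -m pendant '[0, 0, 0.0102, 0.09, 0.005, 0.05, 0.6, 0, 0, 0.0102, 0.18, 0.01, 0.1, 0.6, 0, 0, 0.0102, 0.18, 0.01, 0.175, 0.6, 0, 0, 0.0102, 0.18, 0.01, 0.245, 0.6, 0, 0, 0.0102, 0.18, 0.01, 0.2725, 0.6, 0, 0, 0.0102, 0.18, 0.01, 0.2763, 0.6, 0, 0, 0.0102, 0.18, 0.01, 0.2763, 0.6]'; python3 -m pendant '[0, 0, 0, 0, -0.005, 0, 0.2, 0, 0, 0, 0, -0.005, 0, 0.2, 0, 0, 0, 0, -0.005, 0, 0.2, 0, 0, 0, 0, -0.005, 0, 0.2, 0, 0, 0, 0, -0.005, 0, 0.2, 0, 0, 0, 0, -0.005, 0, 0.2, 0, 0, 0, 0, -0.005, 0, 0.2]' 30;python3 - <<'E'
from h import *
togo(509.6,-262.5,160,np.pi/2)
E
```

```text
clock: 14.85
tool_pos: [510.4, -263.1, 48.7]
orientation: [1.0, -0.008, -0.0, -0.0]
contact_force: [-0.3, 0.2, 0.9]
grip_width: 0.599
grip_force: 0.0
clock: 15.43
tool_pos: [510.5, -262.1, 48.8]
orientation: [1.0, -0.008, 0.0, 0.0]
contact_force: [-1.6, -0.2, 7.6]
grip_width: 0.316
grip_force: 30.0
go [  -0.8    0.5 -111.2] closing angle -1.587 rz -0.016631782564617836 j7 -1.3 tilt [ 0.001 -0.001 -1.   ]
```

In the tool's units: -111 mm / 400 = -0.2775, -90 mm / 400 = -0.225.

```bash
python3 -m pendant '[0, 0, 0, 0, 0, -0.0375, 0.2, 0, 0, 0, 0, 0, -0.0875, 0.2, 0, 0, 0, 0, 0, -0.15, 0.2, 0, 0, 0, 0, 0, -0.225, 0.2, 0, 0, 0, 0, 0, -0.2775, 0.2, 0, 0, 0, 0, 0, -0.2775, 0.2, 0, 0, 0, 0, 0, -0.2775, 0.2]'; python3 - <<'E'
from h import *
togo(502.4,303.6,160,np.pi/2-.287)
E
```

```text
clock: 16.02
tool_pos: [510.7, -262.1, 160.1]
orientation: [1.0, -0.008, 0.001, 0.001]
contact_force: [0.1, 0.2, -1.5]
grip_width: 0.319
grip_force: 30.0
go [ -17.7 -565.5   -0.6] closing angle -1.587 rz 0.2703936474442905 j7 -1.27 tilt [ 0.002 -0.001 -1.   ]
```

In the tool's units: -350 mm / 400 = -0.875, -315 mm / 400 = -0.7875, -0.12 rad / 1.5708 = -0.0764.

```bash
python3 -m pendant '[0, 0, -0.0764, -0.0025, -0.0875, 0, 0.2, 0, 0, -0.1528, -0.005, -0.175, 0, 0.2, 0, 0, -0.2292, -0.0075, -0.2625, 0, 0.2, 0, 0, -0.3056, -0.01, -0.35, 0, 0.2, 0, 0, -0.382, -0.0125, -0.4375, 0, 0.2, 0, 0, -0.4584, -0.015, -0.525, 0, 0.2, 0, 0, -0.5348, -0.0175, -0.6125, 0, 0.2, 0, 0, -0.6112, -0.02, -0.7, 0, 0.2, 0, 0, -0.6875, -0.0225, -0.7875, 0, 0.2, 0, 0, -0.7639, -0.025, -0.875, 0, 0.2]'; python3 - <<'E'
from h import *
togo(502.4,303.6,160,np.pi/2-.287)
E
```

```text
clock: 16.85
tool_pos: [504.8, 89.7, 157.8]
orientation: [0.828, 0.56, -0.001, -0.0]
contact_force: [1.0, 0.1, -0.1]
grip_width: 0.319
grip_force: 30.0
go [197.6 -81.9  -2.3] closing angle -0.382 rz 1.4762926513034906 j7 -0.77 tilt [-0.002 -0.    -1.   ]
```

In the tool's units: 192 mm / 400 = 0.48, 168 mm / 400 = 0.42, -1.2 rad / 1.5708 = -0.7639.

```bash
python3 -m pendant '[0, 0, -0.0764, 0.07, -0.03, 0, 0.2, 0, 0, -0.1528, 0.14, -0.06, 0, 0.2, 0, 0, -0.2292, 0.21, -0.09, 0, 0.2, 0, 0, -0.3056, 0.28, -0.12, 0, 0.2, 0, 0, -0.382, 0.35, -0.15, 0, 0.2, 0, 0, -0.4584, 0.42, -0.18, 0, 0.2, 0, 0, -0.5348, 0.48, -0.2025, 0, 0.2, 0, 0, -0.6112, 0.48, -0.2025, 0, 0.2, 0, 0, -0.6875, 0.48, -0.2025, 0, 0.2, 0, 0, -0.7639, 0.48, -0.2025, 0, 0.2]'>/dev/null; python3 -m pendant '[0, 0, -0.0764, 0, 0, 0, 0.2, 0, 0, -0.1528, 0, 0, 0, 0.2, 0, 0, -0.2292, 0, 0, 0, 0.2, 0, 0, -0.2928, 0, 0, 0, 0.2, 0, 0, -0.2928, 0, 0, 0, 0.2, 0, 0, -0.2928, 0, 0, 0, 0.2]'; python3 - <<'E'
from h import *
togo(502.4,303.6,34,np.pi/2-.287)
E
```

```text
clock: 18.18
tool_pos: [503.0, 296.3, 157.9]
orientation: [0.15, 0.989, -0.0, -0.001]
contact_force: [-1.0, -0.2, -0.1]
grip_width: 0.319
grip_force: 30.0
go [  2.5   6.9 123.9] closing angle 1.27 rz -0.014270819005161695 j7 0.34 tilt [-0.002 -0.    -1.   ]
```

In the tool's units: 122 mm / 400 = 0.305, 120 mm / 400 = 0.3, -0.014 rad / 1.5708 = -0.0089.

```bash
python3 -m pendant '[0, 0, -0.0089, 0.005, 0.0175, 0.075, 0.2, 0, 0, -0.0089, 0.005, 0.0175, 0.15, 0.2, 0, 0, -0.0089, 0.005, 0.0175, 0.225, 0.2, 0, 0, -0.0089, 0.005, 0.0175, 0.28, 0.2, 0, 0, -0.0089, 0.005, 0.0175, 0.3, 0.2, 0, 0, -0.0089, 0.005, 0.0175, 0.305, 0.2, 0, 0, -0.0089, 0.005, 0.0175, 0.305, 0.2, 0, 0, -0.0089, 0.005, 0.0175, 0.305, 0.2]'; python3 - <<'E'
from h import *
togo(502.4,303.6,33,np.pi/2-.287)
E
```

```text
clock: 18.85
tool_pos: [504.2, 304.6, 38.4]
orientation: [0.142, 0.99, 0.001, 0.001]
contact_force: [-0.1, 0.7, 0.0]
grip_width: 0.319
grip_force: 30.0
go [ 1.5 -1.4  5.4] closing angle 1.286 rz 0.002001785202045525 j7 0.26 tilt [ 0.002  0.001 -1.   ]
```

Careful with the scale: shifts go in shares of 400 mm and turns go in shares of pi/2 rad. That gives: 5 mm / 400 = 0.0125, 3 mm / 400 = 0.0075.

```bash
python3 -m pendant '[0, 0, 0, 0.0025, -0.0025, 0.0075, 0.2, 0, 0, 0, 0.0025, -0.0025, 0.0125, 0.2, 0, 0, 0, 0.0025, -0.0025, 0.0125, 0.2, 0, 0, 0, 0.0025, -0.0025, 0.0125, 0.2]'; python3 -m pendant '[0, 0, 0, 0, 0, 0, 0.5, 0, 0, 0, 0, 0, 0, 0.5, 0, 0, 0, 0, 0, 0, 0.5, 0, 0, 0, 0, 0, -0.05, 0.5, 0, 0, 0, 0, 0, -0.15, 0.5, 0, 0, 0, 0, 0, -0.25, 0.9, 0, 0, 0, 0, 0, -0.305, 0.9, 0, 0, 0, 0, 0, -0.305, 0.9]'; python3 - <<'E'
from h import *
togo(688,132,160,0)
E
```

```text
clock: 19.18
tool_pos: [502.8, 303.4, 32.9]
orientation: [0.142, 0.99, 0.0, 0.001]
contact_force: [-0.3, -0.1, 5.2]
grip_width: 0.314
grip_force: 30.0
clock: 19.85
tool_pos: [504.0, 305.1, 159.3]
orientation: [0.142, 0.99, 0.002, 0.003]
contact_force: [-0.1, 0.5, -0.5]
grip_width: 0.65
grip_force: 0.0
go [-2.251e+02 -1.146e+02 -2.000e-01] closing angle 1.287 rz 1.2868527728091932 j7 0.34 tilt [ 0.006  0.003 -1.   ]
```

In the tool's units: -238 mm / 400 = -0.595, -160 mm / 400 = -0.4, 1.2 rad / 1.5708 = 0.7639.

```bash
python3 - <<'E'
from h import *
togo(688,85,160,0)
E
python3 -m pendant '[0, 0, 0.0764, -0.06, -0.04, 0, 0.9, 0, 0, 0.1528, -0.12, -0.08, 0, 0.9, 0, 0, 0.2292, -0.18, -0.12, 0, 0.9, 0, 0, 0.3056, -0.24, -0.16, 0, 0.9, 0, 0, 0.382, -0.3, -0.2, 0, 0.9, 0, 0, 0.4584, -0.36, -0.24, 0, 0.9, 0, 0, 0.5348, -0.42, -0.28, 0, 0.9, 0, 0, 0.6112, -0.48, -0.32, 0, 0.9, 0, 0, 0.6875, -0.54, -0.36, 0, 0.9, 0, 0, 0.7639, -0.595, -0.4, 0, 0.9]'; python3 - <<'E'
from h import *
np.save("d0.npy",camera("wrist"),allow_pickle=True);save(camera("top"),"pics/d0.png",(120,180,320,290),3)
togo(688,85,160,0)
E
```

```text
go [-238.3 -159.7   -0.3] closing angle 1.287 rz 1.2868527728091932 j7 0.34 tilt [ 0.006  0.003 -1.   ]
clock: 20.68
tool_pos: [686.6, 81.4, 153.1]
orientation: [0.678, 0.735, -0.001, -0.0]
contact_force: [0.5, 0.4, -0.3]
grip_width: 0.897
grip_force: 0.0
go [ 8.   0.6 -7.5] closing angle 0.075 rz 0.07527264089562702 j7 -0.34 tilt [-0.    -0.003 -1.   ]
```

View pics/d0.png

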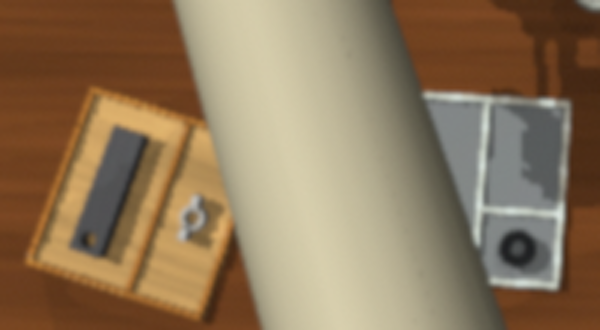

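The lever, the nut and the spacer all lie flat in their places. Next I measure the lid from two wrist positions.

In the tool's units: 30 mm / 400 = 0.075, 8 mm / 400 = 0.02, 0.075 rad / 1.5708 = 0.0477.

```bash
python3 -m pendant '[0, 0, 0.0477, 0.02, 0.075, 0, 1, 0, 0, 0.0477, 0.02, 0.075, 0, 1, 0, 0, 0.0477, 0.02, 0.075, 0, 1, 0, 0, 0.0477, 0.02, 0.075, 0, 1]'; python3 - <<'E'
from h import *
a=np.load("d0.npy",allow_pickle=True).item();b=camera("wrist")
r=[]
for c in(a,b):
    k=blob(c,(20,80,60),(34,255,255),(0,0,640,235));e=cv2.fitEllipse(k);print(k.min(0),k.max(0),e)
    k2=blob(c,(20,80,190),(34,255,255),(0,0,640,235));e2=cv2.fitEllipse(k2);print("top",k2.min(0),k2.max(0),e2,plane(c,e2[0],16),plane(c,e[0],12));r.append(e2[0])
print(tri(a,r[0],b,r[1]));save(b,"pics/d1.png",(150,0,490,235),2)
togo(688,132,160,0)
E
```

```text
clock: 21.12
tool_pos: [714.6, 94.1, 153.4]
orientation: [0.702, 0.712, -0.0, -0.0]
contact_force: [-1.0, 1.1, 0.1]
grip_width: 0.993
grip_force: 0.0
[298 101] [366 170] ((332.6153564453125, 136.20570373535156), (66.34850311279297, 69.27579498291016), 29.024656295776367)
top [298 101] [366 170] ((332.6153564453125, 136.20570373535156), (66.34850311279297, 69.27579498291016), 29.024656295776367) [[689.41058326 132.02675682]] [[689.54753743 131.74320514]]
[257 115] [324 184] ((290.3630676269531, 149.48939514160156), (66.4842529296875, 68.08033752441406), 140.48558044433594)
top [257 115] [324 184] ((290.3630676269531, 149.48939514160156), (66.4842529296875, 68.08033752441406), 140.48558044433594) [[687.55191453 133.70592089]] [[687.18563709 133.25893918]]
[688.74867375 133.73339416  25.51386618]
go [ 38.5 -26.1  -6.2] closing angle 0.013 rz 0.013372320656893422 j7 -0.4 tilt [-0.001 -0.    -1.   ]
```

View pics/d1.png

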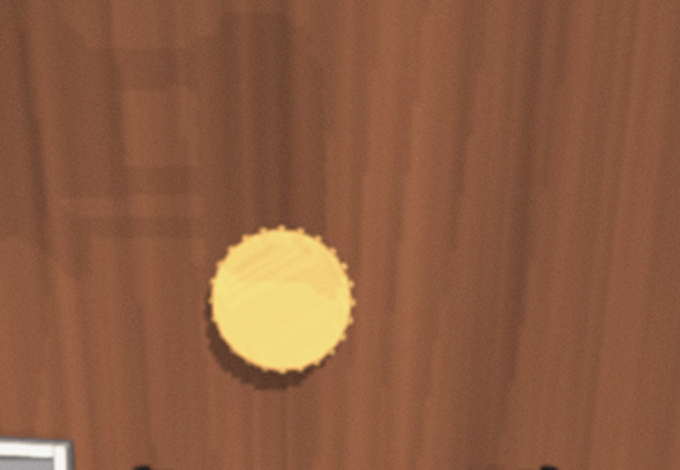

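The lid shows as one clean disc, with its centre at (688,133). Now to grasp it.

In the tool's units: 122 mm / 400 = 0.305, 115 mm / 400 = 0.2875, 0.013 rad / 1.5708 = 0.0083.

```bash
python3 -m pendant '[0, 0, 0.0083, 0.05, -0.0325, 0.025, 1, 0, 0, 0.0083, 0.0975, -0.065, 0.075, 1, 0, 0, 0.0083, 0.0975, -0.065, 0.15, 1, 0, 0, 0.0083, 0.0975, -0.065, 0.225, 1, 0, 0, 0.0083, 0.0975, -0.065, 0.2875, 1, 0, 0, 0.0083, 0.0975, -0.065, 0.305, 1, 0, 0, 0.0083, 0.0975, -0.065, 0.305, 1, 0, 0, 0.0083, 0.0975, -0.065, 0.305, 1]'; python3 - <<'E'
from h import *
togo(688,132.8,30,0)
E
```

```text
clock: 21.83
tool_pos: [689.1, 132.3, 33.4]
orientation: [0.708, 0.707, 0.001, 0.0]
contact_force: [0.6, 0.6, 0.2]
grip_width: 1.003
grip_force: 0.0
go [ 0.5 -1.1  3.4] closing angle -0.001 rz -0.001252953775100707 j7 -0.53 tilt [ 0.001  0.    -1.   ]
```

In the tool's units: 3 mm / 400 = 0.0075, -1 mm / 400 = -0.0025.

```bash
python3 -m pendant '[0, 0, 0, 0, -0.0025, 0.0075, 1, 0, 0, 0, 0, -0.0025, 0.0075, 1, 0, 0, 0, 0, -0.0025, 0.0075, 0.4, 0, 0, 0, 0, -0.0025, 0.0075, 0.4, 0, 0, 0, 0, -0.0025, 0.0075, 0.4, 0, 0, 0, 0, -0.0025, 0.0075, 0.4, 0, 0, 0, 0, -0.0025, 0.0075, 0.4, 0, 0, 0, 0, -0.0025, 0.0075, 0.4]' 20; python3 -m pendant '[0, 0, 0, 0, 0, -0.0375, 0.4, 0, 0, 0, 0, 0, -0.0875, 0.4, 0, 0, 0, 0, 0, -0.1625, 0.4, 0, 0, 0, 0, 0, -0.225, 0.4, 0, 0, 0, 0, 0, -0.225, 0.4]'; python3 - <<'E'
from h import *
togo(511,26.5,120,-.043)
E
```

```text
clock: 22.5
tool_pos: [687.7, 132.2, 29.1]
orientation: [0.708, 0.707, -0.0, 0.0]
contact_force: [-0.5, -0.2, 1.3]
grip_width: 0.633
grip_force: 20.1
clock: 22.92
tool_pos: [690.3, 133.4, 126.5]
orientation: [0.708, 0.707, 0.004, 0.002]
contact_force: [0.4, -0.2, 0.3]
grip_width: 0.637
grip_force: 20.0
go [-107.2 -179.2    4.7] closing angle -0.001 rz 0.04159174228294771 j7 -0.5 tilt [ 0.008  0.002 -1.   ]
```

In the tool's units: -177 mm / 400 = -0.4425, -150 mm / 400 = -0.375, 0.04 rad / 1.5708 = 0.0255.

```bash
python3 -m pendant '[0, 0, 0.0255, -0.045, -0.075, 0, 0.4, 0, 0, 0.0255, -0.09, -0.15, 0, 0.4, 0, 0, 0.0255, -0.135, -0.225, 0, 0.4, 0, 0, 0.0255, -0.18, -0.3, 0, 0.4, 0, 0, 0.0255, -0.225, -0.375, 0, 0.4, 0, 0, 0.0255, -0.265, -0.4425, 0, 0.4, 0, 0, 0.0255, -0.265, -0.4425, 0.075, 0.4, 0, 0, 0.0255, -0.265, -0.4425, 0.15, 0.4, 0, 0, 0.0255, -0.265, -0.4425, 0.175, 0.4, 0, 0, 0.0255, -0.265, -0.4425, 0.175, 0.4]'; python3 - <<'E'
from h import *
togo(511,26.5,33.3,-.043)
E
```

```text
clock: 23.75
tool_pos: [509.0, 26.5, 47.5]
orientation: [0.721, 0.693, -0.001, -0.001]
contact_force: [-0.0, 0.3, -0.1]
grip_width: 0.638
grip_force: 20.0
go [ 0.1  2.  14.2] closing angle -0.041 rz 0.0021416999514856094 j7 -0.41 tilt [-0.004  0.    -1.   ]
```

```bash
python3 -m pendant '[0, 0, 0, 0, 0.005, 0.02, 0.4, 0, 0, 0, 0, 0.005, 0.0325, 0.4, 0, 0, 0, 0, 0.005, 0.0363, 0.4, 0, 0, 0, 0, 0.005, 0.0363, 0.4, 0, 0, 0, 0, 0.005, 0.0363, 0.4]'; python3 -m pendant '[0, 0, 0, 0, 0, 0, 0.8, 0, 0, 0, 0, 0, 0, 0.8, 0, 0, 0, 0, 0, 0, 0.8, 0, 0, 0, 0, 0, -0.05, 0.8, 0, 0, 0, 0, 0, -0.15, 0.8, 0, 0, 0, 0, 0, -0.25, 0.8, 0, 0, 0, 0, 0, -0.325, 0.8, 0, 0, 0, 0, 0, -0.325, 0.8]'; python3 - <<'E'
from h import *
togo(655,-113,165,-np.pi/2)
E
```

```text
clock: 24.17
tool_pos: [513.0, 26.6, 35.0]
orientation: [0.721, 0.692, 0.0, 0.0]
contact_force: [1.0, -0.3, -0.3]
grip_width: 0.633
grip_force: 20.0
clock: 24.83
tool_pos: [515.6, 27.0, 170.9]
orientation: [0.721, 0.692, 0.003, 0.003]
contact_force: [1.1, -0.2, -0.3]
grip_width: 0.797
grip_force: 0.0
go [-134.2  145.     7.3] closing angle -0.041 rz 1.5298133425731657 j7 -0.31 tilt [ 0.009 -0.001 -1.   ]
```

In the tool's units: -197 mm / 400 = -0.4925, 150 mm / 400 = 0.375, -0.04 rad / 1.5708 = -0.0255.

```bash
python3 - <<'E'
from h import *
togo(675,-165,165,0)
E
python3 -m pendant '[0, 0, -0.0127, -0.06, 0.055, 0, 0.8, 0, 0, -0.0255, -0.12, 0.11, 0, 0.8, 0, 0, -0.0255, -0.18, 0.165, 0, 0.8, 0, 0, -0.0255, -0.24, 0.22, 0, 0.8, 0, 0, -0.0255, -0.3, 0.275, 0, 0.8, 0, 0, -0.0255, -0.36, 0.33, 0, 0.8, 0, 0, -0.0255, -0.42, 0.36, 0, 0.8, 0, 0, -0.0255, -0.475, 0.375, 0, 0.8, 0, 0, -0.0255, -0.4925, 0.375, 0, 0.8, 0, 0, -0.0255, -0.4925, 0.375, 0, 0.8]'; python3 - <<'E'
from h import *
c=camera("wrist");np.save("c1.npy",c,allow_pickle=True);print(proj(c,[689,-112.5,38]))
togo(700,-165,160,0)
E
python3 -m pendant '[0, 0, 0, 0, 0.0625, 0, 0.8, 0, 0, 0, 0, 0.125, 0, 0.8, 0, 0, 0, 0, 0.125, 0, 0.8, 0, 0, 0, 0, 0.125, 0, 0.8]'; python3 - <<'E'
from h import *
a=np.load("c1.npy",allow_pickle=True).item();b=camera("wrist");np.save("c2.npy",b,allow_pickle=True)
A=cv2.resize(a["pixels"][:250,...,::-1],None,fx=1.2,fy=1.2);B=cv2.resize(b["pixels"][:250,:,::-1],None,fx=1.2,fy=1.2)
cv2.imwrite("pics/c12.png",np.vstack([A,B]));togo(689,-112.5,38,0)
E
```

```text
go [-185.3  167.1    7.5] closing angle -0.041 rz -0.040982984221730856 j7 -0.31 tilt [ 0.009 -0.001 -1.   ]
clock: 25.67
tool_pos: [653.9, -179.4, 163.9]
orientation: [0.709, 0.705, -0.001, -0.0]
contact_force: [0.3, 0.5, -0.1]
grip_width: 0.799
grip_force: 0.0
[[371.01873819 114.10965673]]
go [12.1 46.   4.2] closing angle -0.003 rz -0.0025301127218360087 j7 -0.01 tilt [-0.  0. -1.]
clock: 26.05
tool_pos: [704.8, -173.8, 164.3]
orientation: [0.706, 0.708, 0.001, -0.001]
contact_force: [0.3, -0.1, 0.4]
grip_width: 0.798
grip_force: 0.0
go [ 61.9 -15.1 126.6] closing angle 0.001 rz 0.0011495080546202185 j7 -0.02 tilt [-0.     0.001 -1.   ]
```

View pics/c12.png

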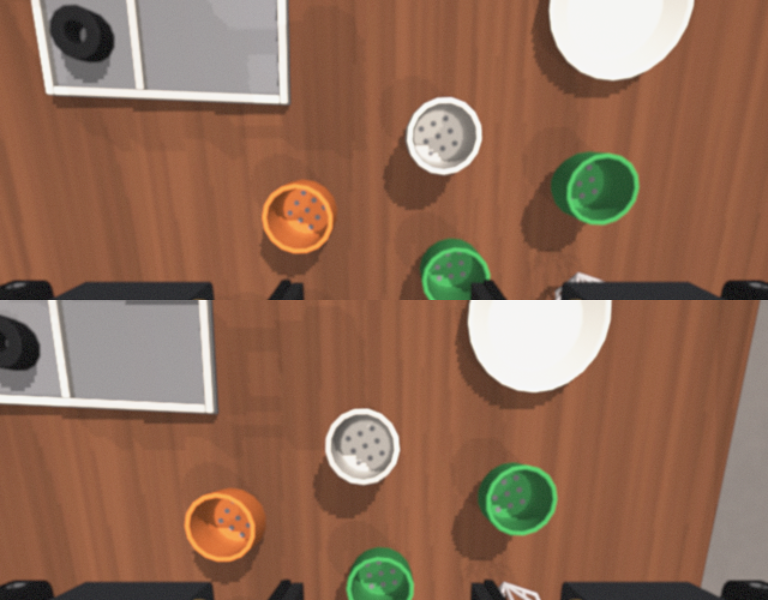

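The white cup's rim centre is at (370,113.3) in A and (302.1,122.1) in B. The green and orange cups stand well apart from it.

```bash
python3 - <<'E'
from h import *
a=np.load("c1.npy",allow_pickle=True).item();b=np.load("c2.npy",allow_pickle=True).item()
p,q=np.array([444,136])/1.2,np.array([362.5,146.5])/1.2
print(tri(a,p,b,q),plane(a,p,38),plane(b,q,38),plane(b,np.array([[380,287],[521,200],[222,226]])/1.2,38))
togo(*((plane(a,p,38)+plane(b,q,38))/2)[0],38,0)
E
```

```text
[ 688.44184635 -112.09905514   36.53652013] [[ 688.23116832 -111.94089776]] [[ 688.54111006 -112.19437245]] [[ 699.15289936 -204.93020002]
 [ 789.61077965 -145.43967431]
 [ 596.3847569  -162.80904673]]
go [ 62.3 -15.7 126.6] closing angle 0.001 rz 0.0011495080546202185 j7 -0.02 tilt [-0.     0.001 -1.   ]
```

In the tool's units: 121 mm / 400 = 0.3025, 115 mm / 400 = 0.2875.

```bash
python3 -m pendant '[0, 0, 0, 0.0775, -0.02, 0, 0.8, 0, 0, 0, 0.155, -0.04, 0, 0.8, 0, 0, 0, 0.155, -0.04, 0.075, 0.8, 0, 0, 0, 0.155, -0.04, 0.15, 0.8, 0, 0, 0, 0.155, -0.04, 0.225, 0.8, 0, 0, 0, 0.155, -0.04, 0.2875, 0.8, 0, 0, 0, 0.155, -0.04, 0.3025, 0.8, 0, 0, 0, 0.155, -0.04, 0.3025, 0.8, 0, 0, 0, 0.155, -0.04, 0.3025, 0.8]'; python3 - <<'E'
from h import *
togo(688.4,-112,38,0)
E
```

```text
clock: 26.85
tool_pos: [688.7, -114.4, 45.2]
orientation: [0.707, 0.707, 0.0, 0.001]
contact_force: [0.2, -0.2, -0.1]
grip_width: 0.804
grip_force: 0.0
go [ 2.4 -0.4  7.2] closing angle -0.001 rz -0.0010991471398738017 j7 -0.15 tilt [ 0.001 -0.    -1.   ]
```

In the tool's units: 7 mm / 400 = 0.0175, 4 mm / 400 = 0.01.

```bash
python3 -m pendant '[0, 0, 0, 0.005, 0, 0.01, 0.8, 0, 0, 0, 0.005, 0, 0.0175, 0.8, 0, 0, 0, 0.005, 0, 0.0175, 0.3, 0, 0, 0, 0.005, 0, 0.0175, 0.3, 0, 0, 0, 0.005, 0, 0.0175, 0.3, 0, 0, 0, 0.005, 0, 0.0175, 0.3, 0, 0, 0, 0.005, 0, 0.0175, 0.3, 0, 0, 0, 0.005, 0, 0.0175, 0.3]' 12; python3 -m pendant '[0, 0, 0, 0, 0, -0.0375, 0.3, 0, 0, 0, 0, 0, -0.0875, 0.3, 0, 0, 0, 0, 0, -0.15, 0.3, 0, 0, 0, 0, 0, -0.2, 0.3, 0, 0, 0, 0, 0, -0.2, 0.3]'; python3 - <<'E'
from h import *
togo(537.7,-52.2,115,-.043)
E
```

```text
clock: 27.52
tool_pos: [688.6, -112.8, 36.8]
orientation: [0.708, 0.707, 0.0, 0.0]
contact_force: [0.2, 0.3, 0.9]
grip_width: 0.514
grip_force: 12.0
clock: 27.93
tool_pos: [690.8, -112.5, 122.9]
orientation: [0.708, 0.707, 0.002, 0.003]
contact_force: [0.4, 0.1, 0.3]
grip_width: 0.519
grip_force: 12.0
go [  60.1 -153.3    6.7] closing angle -0.001 rz 0.04160605793695815 j7 -0.12 tilt [ 0.007 -0.001 -1.   ]
```

In the tool's units: -151 mm / 400 = -0.3775, -120 mm / 400 = -0.3, 0.04 rad / 1.5708 = 0.0255.

```bash
python3 -m pendant '[0, 0, 0.0255, 0.03, -0.075, 0, 0.3, 0, 0, 0.0255, 0.06, -0.15, 0, 0.3, 0, 0, 0.0255, 0.09, -0.225, 0, 0.3, 0, 0, 0.0255, 0.12, -0.3, 0, 0.3, 0, 0, 0.0255, 0.15, -0.3775, 0, 0.3, 0, 0, 0.0255, 0.15, -0.3775, 0.05, 0.3, 0, 0, 0.0255, 0.15, -0.3775, 0.1, 0.3, 0, 0, 0.0255, 0.15, -0.3775, 0.15, 0.3, 0, 0, 0.0255, 0.15, -0.3775, 0.15, 0.3, 0, 0, 0.0255, 0.15, -0.3775, 0.15, 0.3]'; python3 - <<'E'
from h import *
togo(537.7,-52.2,41.2,-.043)
E
```

```text
clock: 28.77
tool_pos: [537.0, -52.3, 56.6]
orientation: [0.721, 0.692, -0.0, -0.001]
contact_force: [0.7, 0.0, -0.2]
grip_width: 0.519
grip_force: 12.0
go [ 0.2  0.7 15.4] closing angle -0.041 rz 0.0020105749838552622 j7 -0.26 tilt [-0.001  0.    -1.   ]
```

In the tool's units: 15 mm / 400 = 0.0375, 13 mm / 400 = 0.0325.

```bash
python3 -m pendant '[0, 0, 0, 0, 0, 0.02, 0.3, 0, 0, 0, 0, 0, 0.0325, 0.3, 0, 0, 0, 0, 0, 0.0375, 0.3, 0, 0, 0, 0, 0, 0.0375, 0.3, 0, 0, 0, 0, 0, 0.0375, 0.3]'; python3 -m pendant '[0, 0, 0, 0, 0, 0, 0.65, 0, 0, 0, 0, 0, 0, 0.65, 0, 0, 0, 0, 0, 0, 0.65, 0, 0, 0, 0, 0, -0.05, 0.65, 0, 0, 0, 0, 0, -0.15, 0.65, 0, 0, 0, 0, 0, -0.25, 0.65, 0, 0, 0, 0, 0, -0.325, 0.65, 0, 0, 0, 0, 0, -0.325, 0.65]';python3 -m pendant '[0, 0, 0, -0.0875, 0, 0, 0.65, 0, 0, 0, -0.175, 0, 0, 0.65, 0, 0, 0, -0.2625, 0, 0, 0.65, 0, 0, 0, -0.35, 0, 0, 0.65, 0, 0, 0, -0.4375, 0, 0, 0.65, 0, 0, 0, -0.525, 0, 0, 0.65, 0, 0, 0, -0.6125, 0, 0, 0.65, 0, 0, 0, -0.7, 0, 0, 0.65, 0, 0, 0, -0.7, 0, 0, 0.65, 0, 0, 0, -0.7, 0, 0, 0.65]'; python3 - <<'E'
from h import *
t=camera("top");A=cv2.resize(t["pixels"][110:300,120:400,::-1],(784,380));s=camera("scene");B=cv2.resize(s["pixels"][160:290,270:500,::-1],(354,200));
B=cv2.copyMakeBorder(B,0,0,0,430,0);cv2.imwrite("pics/f.png",np.vstack([A,B]))
E
```

```text
clock: 29.18
tool_pos: [537.6, -52.5, 41.7]
orientation: [0.722, 0.692, 0.0, 0.0]
contact_force: [-0.3, -0.1, -0.3]
grip_width: 0.522
grip_force: 12.0
clock: 29.85
tool_pos: [540.6, -52.2, 178.2]
orientation: [0.721, 0.692, 0.003, 0.004]
contact_force: [0.9, 0.1, 0.4]
grip_width: 0.649
grip_force: 0.0
clock: 30.68
tool_pos: [525.0, -334.6, 171.0]
orientation: [0.723, 0.691, -0.0, -0.0]
contact_force: [0.1, 1.6, 0.4]
grip_width: 0.653
grip_force: 0.0
```

View pics/f.png

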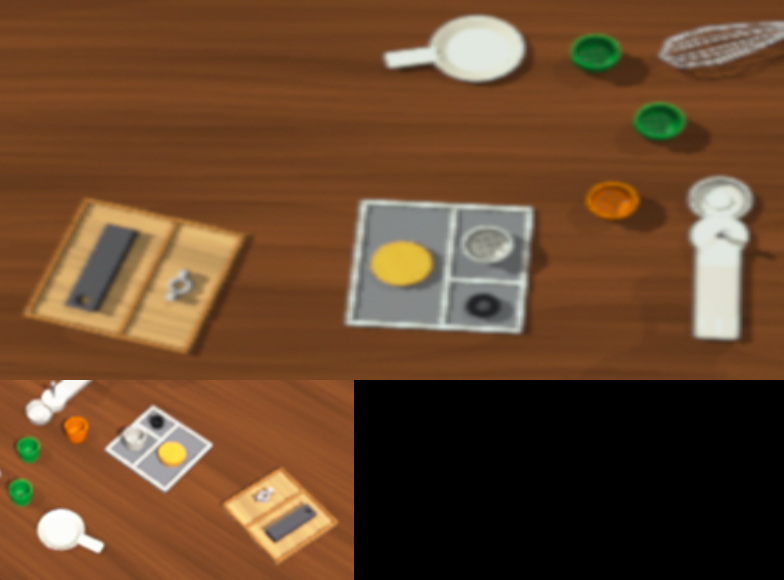

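All five pieces lie flat in their compartments, the stud is bare, and the spoon rest and the look-alikes are where they were. Handing in.

```bash
python3 -c "
from rig import *
print(hand_in())"
```

```text
the job is handed in; nothing more can be done
None
```

The job is handed in at about 31 s: the squeezer was stripped in the order asked, and the final pictures show all five pieces lying flat in their compartments; I never moved the jar or the spoon rest, though the jar was outside the final close-ups.

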